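# Bring the square filter into the lamp's light, then open the iris

## Task

Using only a fingertip and gripping nothing, push a spoke of the filter wheel on the microscope lamp round until the square glass filter is centred over the lamp lens. Then push the upright pin of the iris lever counter-clockwise (seen from above) all the way to its other stop, leaving the filter over the lens. Do not shift the lamp stand, lift the wheel, or disturb the bottle, eyepiece and slide box; finish clear of everything.

Things in the scene. Friction and masses are not known exactly. Their poses are not given: they have to be found in the camera images.
- lamp_stand: Cream cast lamp stand, 30 mm high, 3 kg, loose on the table (it slides if pushed hard). From above: a disc of 75 mm radius round the spindle, bridged (110 mm wide) to a disc of 55 mm radius round the lamp. Origin on the table under the vertical spindle; +x points from the spindle to the lamp axis 85 mm away. The black finned lamp house, 62 mm across, is 70 mm high.
- lamp_lens (a point): Centre of the bright lamp lens (28 mm across) on top of the lamp house, 71.5 mm above the table, at x = 85 mm, y = 0 of the stand.
- spindle_top (a point): Point on the wheel's vertical axis, 121 mm above the table, on the hub's cap (hub 32 mm across, top at 117 mm). The wheel is flat, without a rim: four aluminium spokes at 90 degrees, 10 mm wide, 12 mm high (100 to 112 mm above the table), bare from 16 to 59 mm from the axis, each with a filter on its end.
- filter_wheel (a joint): Angle (rad) of the filter wheel: 0 (or any full turn) with the square filter over the lamp, growing counter-clockwise from above, no stops. The square filter's spoke points along the stand's +x turned by this angle; the others at 90, 180 and 270 degrees from it. It turns stiffly (0.1 N m, some 2 N at 50 mm from the axis) and stays where it is left.
- square_glass (a point): Centre of the top of the square filter, 112 mm above the table, 85 mm from the wheel's axis. Each spoke ends in a black-framed clear glass filter 12 mm thick, centred 85 mm from the axis: this one square, 52 mm across, the other three round, 44 mm across.
- wheel_lift (a joint): Height (m) by which the wheel (0.25 kg) is lifted on its spindle: 0 resting, at most 0.024. Only its weight holds it down.
- iris (a joint): Angle (rad) of the iris collar about the lamp's vertical axis: 0 at the closed stop, 1.2 at the open stop, growing counter-clockwise seen from above; the lever stays where left (about 1 N at the pin moves it). The lever, a flat dark steel arm 8 mm wide (60 to 66 mm above the table), points away from the lamp axis in the stand's +x direction turned by (this angle - 0.6 rad).
- iris_pin (a point): Top centre of the upright dark steel pin at the end of the iris lever: 11 mm across, top 84 mm above the table, free from 60 mm up all round except for the arm, 65 mm from the lamp's axis, outside the wheel's reach.
- oil_bottle: Small amber bottle, 36 mm across, 75 mm high, a bystander beside the stand; origin under its centre.
- eyepiece: Black microscope eyepiece standing upright, 38 mm across, 58 mm high, a bystander; origin under its centre.
- slide_box: Closed grey slide box 90 x 100 mm, 37 mm high, a bystander; origin under its centre.

How it is judged:
On the way, in this order (a step that is already met when the one before it is completed fails the run):
1. the square filter is centred over the lamp lens and the wheel is still (horizontal distance between square_glass and lamp_lens below 0.008 m and velocity of joint filter_wheel between -0.1 and 0.1 rad/s), for 0.3 s.
2. the iris lever is at its open stop (value of joint iris above 1.12 rad), for 0.2 s.
At the end, for the whole second after the job is handed in: The square filter's centre is within 8 mm (horizontally) of the lamp lens centre, with the wheel still and resting on its spindle (lifted under 3 mm); the iris lever is within 0.08 rad of its open stop; the stand is within 15 mm and the bystanders within 20 mm of where they stood (horizontal distance between square_glass and lamp_lens below 0.008 m and value of joint iris above 1.12 rad and value of joint wheel_lift below 0.003 m and velocity of joint filter_wheel between -0.05 and 0.05 rad/s and distance of lamp_stand from where it was at the start of the episode below 0.015 m and linear speed of lamp_stand below 0.02 m/s and distance of each of oil_bottle, eyepiece, slide_box from where it was at the start of the episode below 0.02 m); the robot touches nothing.
It fails at once if the lamp stand is shifted by more than 15 mm, or lifted (distance of lamp_stand from where it was at the start of the episode above 0.015 m).
It fails at once if the wheel is lifted on its spindle by more than 8 mm (value of joint wheel_lift above 0.008 m).
It fails at once if the bottle, eyepiece or slide box is moved by more than 20 mm or tipped (distance of any of oil_bottle, eyepiece, slide_box from where it was at the start of the episode above 0.02 m or angle between any of oil_bottle, eyepiece's own z axis and vertical above 0.4 rad).
It also fails if it takes over 72 s, if anything falls off the work surface, if the arm or the gripper's body presses on something with over 40 N, if the wrist force passes 120 N, or if a joint passes its speed limit or range.

## Robot

A 7-joint arm with a two-finger parallel gripper is mounted at the origin on the work surface. World frame = base frame: x ahead of the robot, y to its left, z up, the work surface at z = 0. Lengths are in m, angles in rad, forces in N, time in s.
With the tool pointing down it reaches from about 0.4 to 0.85 m from the base axis. Payload 10.4 kg.
Tool frame: the origin (TCP) lies midway between the tips of the shut fingers; the grasp point (between the pads) lies 19 mm behind it; z points along the fingers, y is the line along which they close (so a half turn about z gives the same grasp; the last joint's range is limited). The gripper opens to 87 mm and grips with 3 to 60 N. Pads are 19 mm wide; open, the fingers measure 117 mm over their backs; the gripper's body (75 mm by 190 mm) begins 51 mm behind the grasp point.
Start: joints at [-1.337, 0.332, -0.065, 1.46, 0.022, 1.35, -0.088], TCP at [0.159, 0.605, 0.223] pointing down, gripper open.
Joint ranges: [-2.6, 2.6], [-0.5, 2.12], [-1.47, 1.34], [0.16, 2.42], [-1.27, 4.41], [0.06, 2.06], [-2.6, 2.6]. Speed limits (rad/s): [2.22, 2.22, 2.79, 2.79, 3.14, 3.14, 3.14].

## Interface

Orientations are given as a unit quaternion [x, y, z, w].
In Python, from bench import r gives the robot as it stands.
- The arm moves only by the tool arm_command, never from a script. Its argument "moves" is one flat list of numbers, 4 for each row, row after row: the shift along the tool's x, y, z in cm, then the turn about the tool's z in degrees. A call has 1 to 12 rows; each row shifts and turns the commanded pose from where the row before left it, along the tool's axes as they then stand; what a row does not reach is not made up. A row lasts 1/12 s, in which the tool goes at most 41.7 mm and 7.16 degrees, less where a joint would pass 70% of its speed; a pose out of reach is approached as far as the arm can. A call with a gripper value outside its range is refused whole. "fingers" is the opening in per cent of the stroke, from 0 (shut) to 100 (fully open), set as the call begins (left out, the last holds). The fingers move at their own pace and stop on an object; "squeeze" is the grip in N (left out, the last holds). Time passes only in rows, so rows that do not move let the fingers close. It gives the time, the measured TCP pose, the force, the opening and the grip force at its end, in the units of the state.
- r.read_state(): the state, without advancing time (a new reading comes with each control period).
- r.camera(name): name is "scene" or "side" or "wrist"; returns the picture (400x640x3 uint8, red, green, blue); there is no depth.
- r.camera_info(name): a dict with "fx", "fy", "cx", "cy" (pixels), "k1" (the pictures are not rectified: a ray, as slopes to the right and down, at radius r is drawn at 1 + k1 r^2 times it, then the intrinsics apply), "origin" and "attitude" of the camera in the world. Camera axes: x right, y up, looking along -z (the intrinsics and any distortion apply to the point x, -y, -z); pixel columns grow to the right and rows downward; lengths in m; the calibration is good to about 2 mm. A picture is of the moment at which its call begins: read the wrist's pose just before it. camera_info takes no time and is no camera call; for the wrist camera it gives the pose at the moment of the call.
- r.close_job(): hands the job in; it is judged then, once.
The state is a dict: "time": time; "joint_positions": joint angles; "joint_vel": joint speeds; "joint_torque": joint torques, N m; "ee_pos": TCP position; "eef_rot": TCP orientation; "ft_force": force on the tool from outside, world axes, zero at the start; "torque": the same for the moment, N m; "width": finger opening in m; "grip_force": force on a finger pad.
Only numpy, scipy, OpenCV 4.12 (cv2) and the standard library are available. Lean on these libraries where they do the work, as an engineer would, in place of code of your own. Each camera call takes 0.05 s, during which the arm holds its last target. There are 200 camera calls.

## Working session

There is one attempt and no reset: what is moved stays moved. The work goes in short steps, Python scripts to look and compute and a tool call to move; the robot and the scene stay as the last step left them, time stands still between calls to the robot, and variables do not carry over. Pictures are saved under pics/ and viewed, at most 11 in all, crops included, and the job is handed in when it is done.

Besides the shell and the picture viewer there is one more tool, called after "Request:" by a JSON object that holds its "method" and its "body". arm_command: Moves the arm, as the interface text tells. Its arguments: {"type":"object","properties":{"moves":{"type":"array"},"fingers":{"type":"number"},"squeeze":{"type":"number"}},"required":["moves"]}

```bash
mkdir -p pics; ls; python3 - <<'E'
from bench import r
import cv2
for n in("scene","side"):
    im=r.camera(n); cv2.imwrite(f"pics/{n}0.png",im[...,::-1]); print(n,r.camera_info(n))
s=r.read_state(); print(s["time"],s["ee_pos"],s["eef_rot"],s["width"])
E
```

```text
pics
scene {'fx': 449.8389714738151, 'fy': 449.8389714738151, 'cx': 323.88721992865055, 'cy': 205.47945031203886, 'k1': -0.09025934259928606, 'origin': array([1.25587483, 0.24573517, 0.81892533]), 'attitude': array([0.22832684, 0.32657879, 0.74944752, 0.5287169 ])}
side {'fx': 393.5613049515293, 'fy': 393.5613049515293, 'cx': 315.64651489017194, 'cy': 204.837832452204, 'k1': -0.09296777074074485, 'origin': array([0.48112813, 0.61167497, 0.78680332]), 'attitude': array([-0.01122158,  0.36147473,  0.9312997 , -0.04348515])}
0.1 [0.15870235 0.60418337 0.2218517 ] [ 1.28074888e-01  9.91764307e-01 -6.16103265e-04 -4.33863866e-05] 0.0868564515081898
```

View pics/scene0.png

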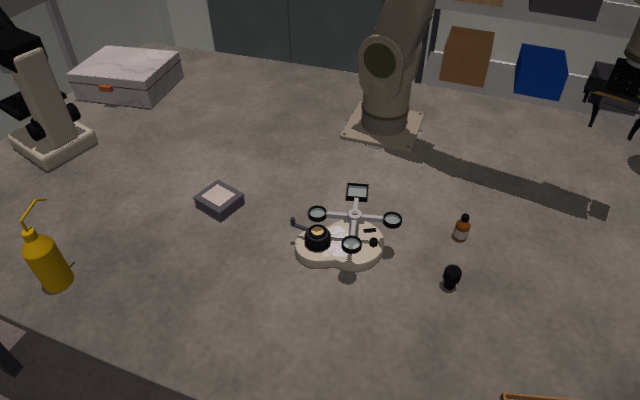

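View pics/side0.png

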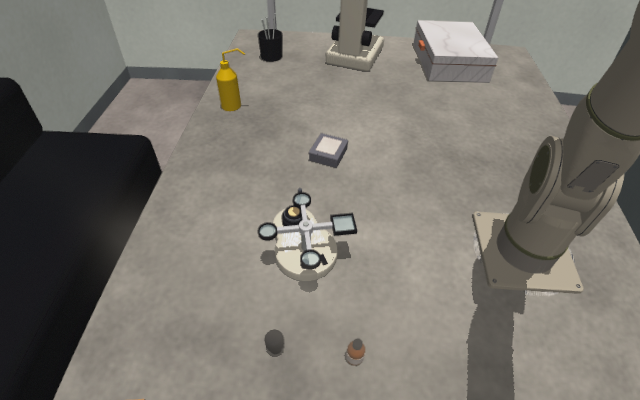

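Scene: hub (355,214), square filter (357,192), lens (318,231), pin (293,221). Side: hub (306,226), square (343,224), lens (293,212), pin (300,191). Bottle, eyepiece and slide box are well away from the stand.

```bash
cat >h.py <<'E'
import numpy as np,cv2
from scipy.spatial.transform import Rotation as R
def cast(ci,uv,z):
    K=np.array([[ci['fx'],0,ci['cx']],[0,ci['fy'],ci['cy']],[0,0,1]])
    p=cv2.undistortPoints(np.array([[uv]],float),K,np.array([ci['k1'],0,0,0]))[0,0]
    d=R.from_quat(ci['attitude']).apply([p[0],-p[1],-1]); o=np.array(ci['origin'])
    return (o+d*(z-o[2])/d[2])[:2]
E
python3 - <<'E'
from bench import r
from h import *
P={"hub":(.119,(355,213),(306,225)),"sq":(.112,(357,191.5),(343,224)),"lens":(.0715,(318,231),(293,212)),"pin":(.084,(293,219),(300,190)),
"r1":(.112,(317,213),(302,200)),"r2":(.112,(392,219),(311,259)),"r3":(.112,(351,243.5),(267,231)),"bottle":(.075,(465,217),(357,342)),"eyep":(.058,(453,269),(274,335)),"box":(.037,(220,195),(329,146))}
for k,(z,a,b) in P.items(): print(k,cast(r.camera_info("scene"),a,z).round(4),cast(r.camera_info("side"),b,z).round(4))
E
```

```text
hub [0.5507 0.0653] [0.5442 0.0654]
sq [0.4713 0.0467] [0.4632 0.0488]
lens [ 0.5882 -0.0098] [ 0.5843 -0.0108]
pin [ 0.5826 -0.0735] [ 0.5744 -0.0744]
r1 [ 0.5723 -0.0175] [ 0.5622 -0.0149]
r2 [0.5345 0.1471] [0.525  0.1491]
r3 [0.6354 0.0824] [0.628  0.0851]
bottle [0.4323 0.305 ] [0.4232 0.3034]
eyep [0.5859 0.301 ] [0.5827 0.2969]
box [ 0.5211 -0.3095] [ 0.5157 -0.3128]
```

Request:
{"method": "arm_command", "body": {"moves": [-2.5,-2.25,-0.5,0,-2.5,-2.25,-0.5,0,-2.5,-2.25,-0.5,0,-2.5,-2.25,-0.5,0,-2.5,-2.25,-0.5,0,-2.5,-2.25,-0.5,0,-2.5,-2.25,-0.5,0,-2.5,-2.25,-0.5,0,-2.5,-2.25,-0.5,0,-2.5,-2.25,-0.5,0], "fingers": 0}}

```text
time: 0.93
ee_pos: [0.3439, 0.3217, 0.2726]
eef_rot: [0.128, 0.992, -0.0, -0.0]
ft_force: [0.3, 0.4, 0.3]
width: 0.028
grip_force: 0.0
```

Request:
{"method": "arm_command", "body": {"moves": [-2.5,-2.25,-0.5,0,-2.5,-2.25,-0.5,0,-2.5,-2.25,-0.5,0,-2.5,-2.25,-0.5,0,-2.5,-2.25,-0.5,0,-2.5,-2.25,-0.5,0,-2.5,-2.25,-0.5,0,-2.5,-2.25,-0.5,0,-2.5,-2.25,-0.5,0,-2.5,-2.25,-0.5,0]}}

```text
time: 1.77
ee_pos: [0.5285, 0.0408, 0.3227]
eef_rot: [0.128, 0.992, 0.0, -0.0]
ft_force: [0.3, 0.3, -0.0]
width: 0.0003
grip_force: 0.0
```

Request:
{"method": "arm_command", "body": {"moves": [0,0,0,7,0,0,0,7,0,0,0,7,0,0,0,7,0,0,0,7,0,0,0,7,0,0,0,7,0,0,0,7,0,0,0,7,0,0,0,7,0,0,0,0,0,0,0,0]}}

```text
time: 2.77
ee_pos: [0.5279, 0.0423, 0.3223]
eef_rot: [0.672, 0.74, -0.0, -0.0]
ft_force: [0.0, -0.2, -0.3]
width: 0.0005
grip_force: 0.0
```

```bash
python3 - <<'E'
from bench import r
import cv2
s=r.read_state(); ci=r.camera_info("wrist"); im=r.camera("wrist"); cv2.imwrite("pics/w1.png",im[...,::-1])
print(ci); print(s["time"],s["ee_pos"],s["eef_rot"],s["width"],s["joint_positions"],s["ft_force"])
E
```

```text
{'fx': 328.0633698166872, 'fy': 328.0633698166872, 'cx': 316.68955198093414, 'cy': 201.7053614417257, 'k1': -0.031479816372661985, 'origin': array([0.51915403, 0.12563207, 0.48274412]), 'attitude': array([-0.15162023, -0.00758717,  0.04761493,  0.98726215])}
2.7667 [0.52789635 0.04226157 0.32230846] [ 6.72296418e-01  7.40282024e-01 -1.71719086e-04 -1.43884243e-04] 0.0004660281718950552 [-0.71233369  0.07543023  0.58718839  1.57401815 -0.04184819  1.50524786
 -0.02751327] [ 0.0496952  -0.23278772 -0.31425381]
```

View pics/w1.png

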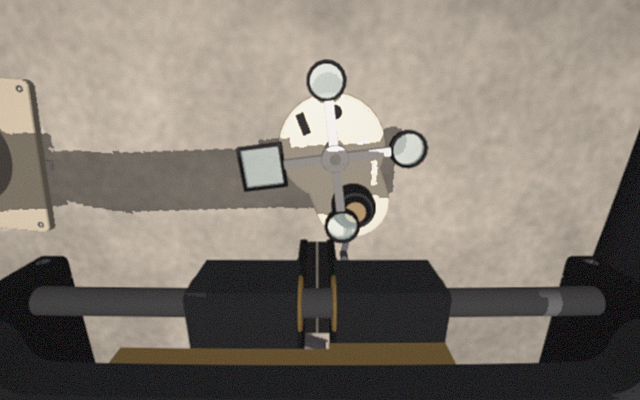

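Wrist view: hub (335,158), square (262,166), round filters (342,225), (327,80), (408,148), lens partly hidden at about (355,210), pin about (344,255).

```bash
cat >>h.py <<'E'
def fit(ci,pts):  # 4 filter centres ordered sq, +90, +180, +270 -> hub, angle deg of sq
    q=np.array([cast(ci,p,.112) for p in pts]); c=q.mean(0)
    a=[np.degrees(np.arctan2(*(v-c)[::-1]))-90*i for i,v in enumerate(q)]
    return c,(np.array(a)+360)%360, np.linalg.norm(q-c,axis=1)
E
python3 - <<'E'
from bench import r
from h import *
ci=r.camera_info("wrist")
print(fit(ci,[(262,166),(342,225.5),(408.5,148.5),(326.5,80)]))
print(cast(ci,(335,158),.119),cast(ci,(355,210),.0715),cast(ci,(344,254),.084))
for n,P,l in(("scene",[(357,191.5),(317,213),(392,219),(351,243.5)],(318,231)),("side",[(343,224),(302,200),(267,231),(311,259)],(293,212))):
    if n=="scene":P=[P[0],P[1],P[3],P[2]]
    c=r.camera_info(n);print(n,fit(c,P),cast(c,l,.0715))
E
```

```text
(array([0.5460031 , 0.06420252]), array([192.38731478, 192.50602742, 192.51243458, 192.51159593]), array([0.08388741, 0.08379234, 0.08389536, 0.08360915]))
[0.54583059 0.06462594] [ 0.58357769 -0.00969425] [ 0.57517276 -0.06895831]
scene (array([0.5533851, 0.0646781]), array([192.35165842, 192.9526163 , 192.20165872, 192.87248171]), array([0.08398687, 0.08435833, 0.08387117, 0.08457675])) [ 0.58817376 -0.00979614]
side (array([0.54461209, 0.06703996]), array([192.60839784, 192.12590928, 192.1846673 , 193.42846742]), array([0.08343201, 0.08377565, 0.08534796, 0.08441251])) [ 0.58427894 -0.01079796]
```

Request:
{"method": "arm_command", "body": {"moves": [0,0,0,7,0,0,0,7,0,0,0,7,0,0,0,7,0,0,0,7,0,0,0,7,0,0,0,7,0,0,0,7,0,0,0,7,0,0,0,7,0,0,0,7,0,0,0,6]}}

```text
time: 3.82
ee_pos: [0.528, 0.0423, 0.3225]
eef_rot: [0.994, 0.106, -0.0, -0.0]
ft_force: [-0.1, 0.7, -0.0]
width: 0.0003
grip_force: 0.0
```

Request:
{"method": "arm_command", "body": {"moves": [2.1,0.6,0,0,2.1,0.6,0,0,2.1,0.6,0,0,0,0,2.5,0,0,0,2.5,0,0,0,2.5,0,0,0,2.5,0,0,0,2.5,0,0,0,2.0,0,0,0,0,0,0,0,0,0,0,0,0,0]}}

```text
time: 4.82
ee_pos: [0.5941, 0.0381, 0.1789]
eef_rot: [0.994, 0.108, 0.001, -0.0]
ft_force: [0.5, -0.3, 0.4]
width: 0.0006
grip_force: 0.0
```

```bash
python3 - <<'E'
from bench import r
import cv2,numpy as np
s=r.read_state(); im=r.camera("wrist"); b=r.camera("side")
cv2.imwrite("pics/w2.png",np.hstack([im[:,:,::-1][:, 140:500],cv2.resize(b[100:300,220:420,::-1],(400,400))]))
print(s["time"],s["ee_pos"],s["eef_rot"],s["joint_positions"],s["ft_force"])
E
```

```text
4.8167 [0.59409173 0.03808552 0.1789239 ] [ 9.94180590e-01  1.07723731e-01  7.38829456e-04 -7.45954363e-05] [-0.67169599  0.33293633  0.65787566  1.63474289 -0.21276627  1.24523184
 -1.32717964] [ 0.50655287 -0.32810527  0.38796447]
```

View pics/w2.png

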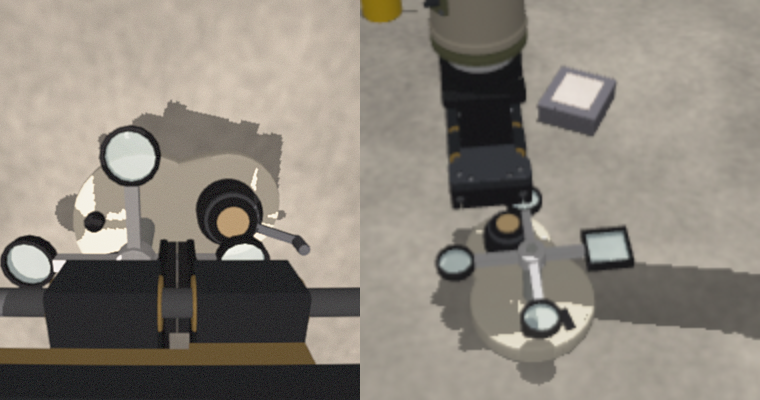

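Request:
{"method": "arm_command", "body": {"moves": [0,0,2,0,0,0,2,0,0,0,2,0,0,0,2,0,0,0,0,0,0,0,0,0,0,-0.4,0,0,0,-0.4,0,0,0,-0.2,0,0,0,-0.2,0,0,0,-0.2,0,0,0,0,0,0]}}

```text
time: 5.92
ee_pos: [0.5905, 0.0525, 0.0978]
eef_rot: [0.994, 0.107, 0.0, -0.0]
ft_force: [-0.2, 0.4, 0.2]
width: 0.0004
grip_force: 0.0
```

```bash
cat >>h.py <<'E'
HUB=np.array([.546,.0645])
def tool(s):
    x,y=s["eef_rot"][:2]; a=2*np.arctan2(y,x); u=np.array([np.cos(a),np.sin(a)]); v=np.array([u[1],-u[0]])
    d=np.array(s["ee_pos"][:2])-HUB
    return np.degrees(a), d@u*1000, d@v*1000   # yaw, hub->TCP along tool x,y in mm
E
python3 - <<'E'
from bench import r
from h import *
s=r.read_state(); ci=r.camera_info("wrist"); print(tool(s),s["ee_pos"],s["ft_force"])
# earlier view: camera pose shifted back
import numpy as np
ci=dict(ci); ci["origin"]=np.array(ci["origin"])+np.array([.59409,.03808,.17892])-s["ee_pos"]
for p,z in(((373,221),.0715),((444,247),.084),((271,157),.112)): print(cast(ci,p,z))
im=r.camera("side"); cv2.imwrite("pics/s3.png",cv2.resize(im[150:300,220:420,::-1],(800,600)))
E
```

```text
(np.float64(12.328696910001748), np.float64(40.92301643332506), np.float64(21.210325222110058)) [0.5905081  0.05251668 0.09781805] [-0.17934739  0.369565    0.2083858 ]
[ 0.58547694 -0.01315515]
[ 0.57965139 -0.07586674]
[0.62974604 0.07940518]
```

View pics/s3.png

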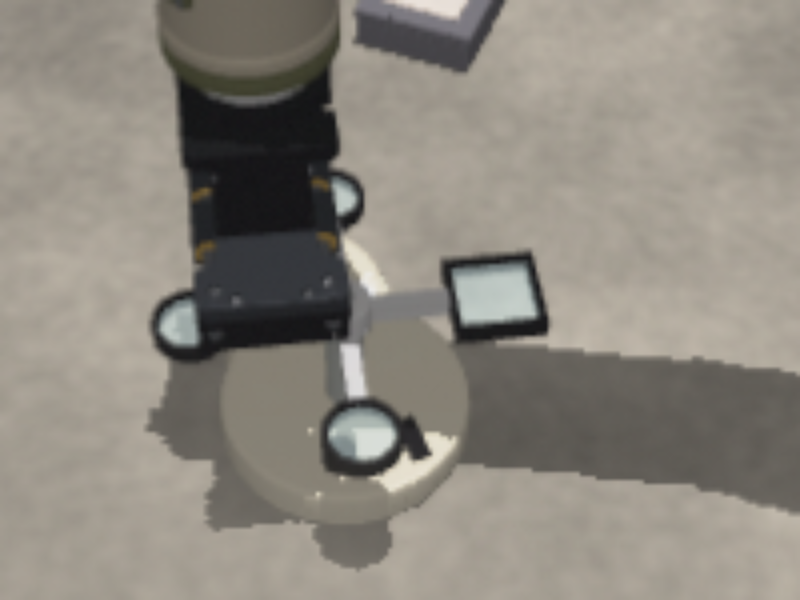

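Request:
{"method": "arm_command", "body": {"moves": [0.1,-0.22,0,-3,0.1,-0.22,0,-3,0.1,-0.22,0,-3,0.1,-0.22,0,-3,0.1,-0.22,0,-3,0.1,-0.22,0,-3,0.1,-0.22,0,-3,0.1,-0.22,0,-3,0.1,-0.22,0,-3,0.1,-0.22,0,-3,0,0,0,0,0,0,0,0]}}

```text
time: 6.97
ee_pos: [0.5899, 0.0754, 0.0976]
eef_rot: [0.933, 0.36, 0.0, -0.0]
ft_force: [0.7, -0.9, 0.6]
width: 0.0001
grip_force: 0.2
```

```bash
python3 - <<'E'
from bench import r
from h import *
s=r.read_state(); print(tool(s),s["ee_pos"],s["ft_force"])
im=r.camera("side"); b=r.camera("wrist");cv2.imwrite("pics/s4.png",np.hstack([cv2.resize(im[150:300,220:420,::-1],(533,400)),cv2.resize(b[:,:,::-1],(267,400))[:]]))
E
```

```text
(np.float64(42.1782966161194), np.float64(39.88641948707238), np.float64(21.38048028457068)) [0.5899139  0.07543714 0.09755486] [ 0.66528665 -0.85153556  0.62186422]
```

View pics/s4.png

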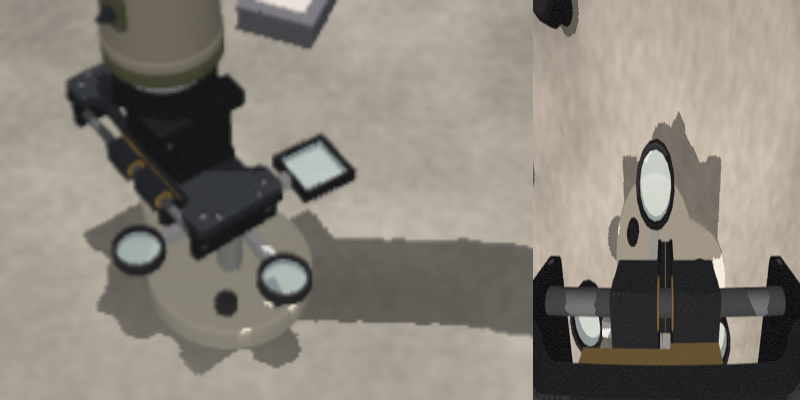

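Side view shows the wheel has turned with the finger (square now upper right of the hub); the pushed round filter is at wrist pixel ≈(292,184).

Request:
{"method": "arm_command", "body": {"moves": [0.11,-0.22,0,-3,0.11,-0.22,0,-3,0.11,-0.22,0,-3,0.11,-0.22,0,-3,0.11,-0.22,0,-3,0.11,-0.22,0,-3,0.11,-0.22,0,-3,0.11,-0.22,0,-3,0.11,-0.22,0,-3,0.11,-0.22,0,-3,0,0,0,0,0,0,0,0]}}

```text
time: 8.07
ee_pos: [0.5781, 0.097, 0.0976]
eef_rot: [0.808, 0.589, 0.0, -0.0]
ft_force: [-0.2, 0.8, -0.6]
width: 0.0006
grip_force: 0.0
```

```bash
cat >>h.py <<'E'
def pushed(r):  # angle (deg, world) of the round filter seen ahead of the fingers
    ci=r.camera_info("wrist"); b=r.camera("wrist"); h=cv2.cvtColor(b,cv2.COLOR_RGB2HSV)
    m=((h[...,2]<60)).astype(np.uint8); m[245:]=0
    best=None
    cs,_=cv2.findContours(m,cv2.RETR_EXTERNAL,cv2.CHAIN_APPROX_NONE)
    for c in cs:
        if len(c)<60: continue
        (x,y),(w,hh),_=cv2.fitEllipse(c)
        if min(w,hh)/max(w,hh)>.8 and 40<w<90:
            p=cast(ci,(x,y),.112)-HUB; print((x,y,w,hh),"ang",np.degrees(np.arctan2(p[1],p[0])),"rad",np.linalg.norm(p))
    return b
E
python3 - <<'E'
from bench import r
from h import *
s=r.read_state(); print(tool(s),s["ee_pos"],s["ft_force"],s["joint_positions"])
b=pushed(r); cv2.imwrite("pics/w5.png",b[:,:,::-1])
E
```

```text
(np.float64(72.15317281147018), np.float64(40.7425884421338), np.float64(20.55668407943892)) [0.578054   0.09698195 0.09758291] [-0.24849044  0.76914923 -0.55975335] [-0.58589084  0.36248007  0.41589807  1.73464842 -0.16371027  1.07854777
 -0.42784956]
(292.0455627441406, 188.94677734375, 87.90143585205078, 92.45677947998047) ang 66.50941526635202 rad 0.08482763402901781
```

Request:
{"method": "arm_command", "body": {"moves": [0.1,-0.22,0,-3,0.1,-0.22,0,-3,0.1,-0.22,0,-3,0.1,-0.22,0,-3,0.1,-0.22,0,-3,0.1,-0.22,0,-3,0.1,-0.22,0,-3,0.1,-0.22,0,-3,0.1,-0.22,0,-3,0.1,-0.22,0,-3,0,0,0,0,0,0,0,0]}}

```text
time: 9.12
ee_pos: [0.557, 0.1084, 0.0975]
eef_rot: [0.628, 0.778, 0.0, -0.0]
ft_force: [0.6, -0.4, 0.6]
width: 0.0002
grip_force: 0.0
```

Request:
{"method": "arm_command", "body": {"moves": [0.1,-0.22,0,-3,0.1,-0.22,0,-3,0.1,-0.22,0,-3,0.1,-0.22,0,-3,0.1,-0.22,0,-3,0,0,0,0,0,0,0,0]}}

```text
time: 9.7
ee_pos: [0.5451, 0.1097, 0.0975]
eef_rot: [0.522, 0.853, 0.0, -0.0]
ft_force: [-0.3, -0.3, -0.1]
width: 0.0006
grip_force: 0.0
```

```bash
python3 - <<'E'
from bench import r
from h import *
s=r.read_state(); print(tool(s),s["ee_pos"],s["ft_force"],s["joint_positions"])
b=pushed(r)
E
```

```text
(np.float64(117.0950539161591), np.float64(40.65226247325728), np.float64(19.767976261731963)) [0.54508268 0.10969444 0.0975386 ] [-0.30214256 -0.34346879 -0.13294817] [-0.52480404  0.28878763  0.28432779  1.80824571 -0.09216017  1.05752155
  0.2665987 ]
(292.41741943359375, 191.31346130371094, 88.64862060546875, 97.07108306884766) ang 111.46844060507479 rad 0.08412256876114288
```

Request:
{"method": "arm_command", "body": {"moves": [0.06,-0.15,0,-2,0.06,-0.15,0,-2,0.04,-0.09,0,-1.2,0,0,0,0,0,0,0,0]}}

```text
time: 10.17
ee_pos: [0.5409, 0.1093, 0.0975]
eef_rot: [0.482, 0.876, 0.0, -0.0]
ft_force: [1.1, 0.9, -0.7]
width: 0.0006
grip_force: 0.6
```

```bash
python3 - <<'E'
from bench import r
from h import *
s=r.read_state(); print(tool(s),s["ee_pos"],s["ft_force"])
b=pushed(r)
im=r.camera("side"); b=r.camera("scene");cv2.imwrite("pics/s6.png",np.hstack([cv2.resize(im[160:280,240:360,::-1],(400,400)),cv2.resize(b[160:280,280:400,::-1],(400,400))]))
E
```

```text
(np.float64(122.38526115247569), np.float64(40.5726448359601), np.float64(19.73883430130499)) [0.54093767 0.10933452 0.09753398] [ 1.06151402  0.88035127 -0.65901616]
```

View pics/s6.png

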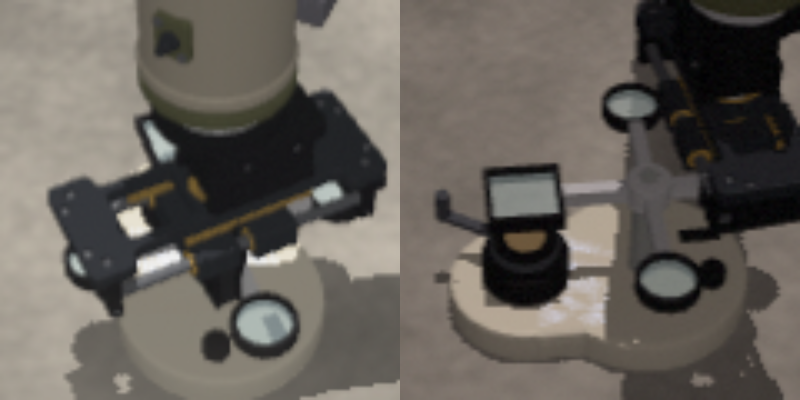

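Request:
{"method": "arm_command", "body": {"moves": [0,0.3,0,0,0,0.6,0,0,0,0.6,0,0,0,0,0,0,0,0,-2.5,0,0,0,-4,0,0,0,-4,0,0,0,-4,0,0,0,-4,0,0,0,-4,0,0,0,0,0,0,0,0,0]}}

```text
time: 11.32
ee_pos: [0.5546, 0.1173, 0.325]
eef_rot: [0.481, 0.877, 0.002, 0.001]
ft_force: [-0.0, 0.1, -0.2]
width: 0.0005
grip_force: 0.0
```

```bash
python3 - <<'E'
from bench import r
from h import *
s=r.read_state(); print(tool(s),s["ee_pos"],s["ft_force"])
ci=r.camera_info("wrist"); b=r.camera("wrist"); cv2.imwrite("pics/w7.png",b[:,:,::-1])
import json; json.dump({k:np.array(v).tolist() for k,v in ci.items()},open("ci7.json","w"))
E
```

```text
(np.float64(122.47286406978186), np.float64(39.97951635277854), np.float64(35.611177785682415)) [0.55457821 0.1173482  0.32497603] [-0.0431643   0.11145441 -0.18945163]
```

View pics/w7.png

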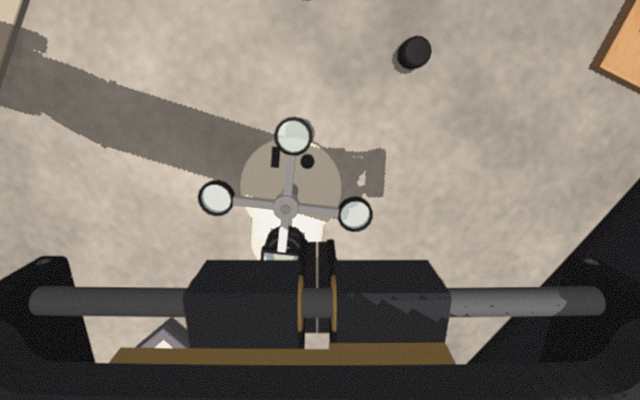

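Wheel is free of the finger: round filters at (293,135), (216,198), (355,213), hub (286,208); square half hidden by the gripper. Moving to the pin's clockwise side for a clear view.

Request:
{"method": "arm_command", "body": {"moves": [0,0,0,7,0,0,0,7,0,0,0,7,0,0,0,7,0,0,0,7,0,0,0,4.5,-3.2,0.3,0,0,-3.2,0.3,0,0,-3.2,0.3,0,0,-3.2,0.3,0,0,-3,0.3,0,0,-3,0.3,0,0]}}

```text
time: 12.37
ee_pos: [0.5475, -0.0731, 0.3208]
eef_rot: [0.749, 0.662, -0.001, -0.001]
ft_force: [0.8, 0.5, 0.4]
width: 0.0004
grip_force: 0.0
```

Request:
{"method": "arm_command", "body": {"moves": [0,0,3,0,0,0,3,0,0,0,0,0,0,0,0,0]}}

```text
time: 12.7
ee_pos: [0.5471, -0.0712, 0.2607]
eef_rot: [0.749, 0.663, -0.002, -0.002]
ft_force: [0.4, 0.4, 1.2]
width: 0.0005
grip_force: 0.0
```

```bash
python3 - <<'E'
from bench import r
from h import *
s=r.read_state(); print(tool(s),s["ee_pos"],s["ft_force"])
ci=r.camera_info("wrist"); b=r.camera("wrist"); cv2.imwrite("pics/w8.png",b[:,:,::-1])
import json; json.dump({k:np.array(v).tolist() for k,v in ci.items()},open("ci8.json","w"))
E
```

```text
(np.float64(83.00085426040086), np.float64(-134.52609534916945), np.float64(17.667902030581157)) [ 0.54714362 -0.07117652  0.26069894] [0.37526996 0.41534529 1.2365981 ]
```

View pics/w8.png

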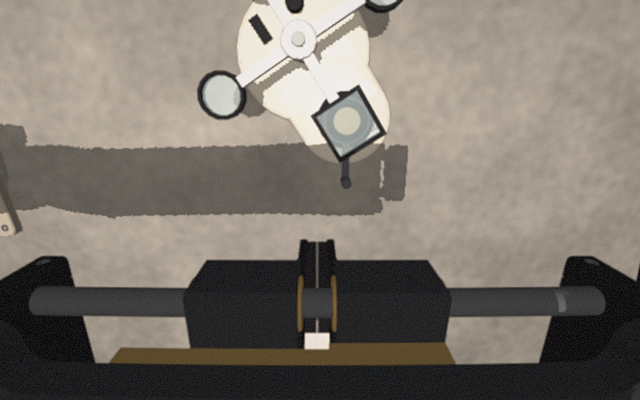

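Square's corners ≈(313,115),(360,86),(385,131),(343,161); the lens shows through the glass at ≈(347,121); hub (298,40); pin top (346,182).

```bash
python3 - <<'E'
import json
from h import *
ci=json.load(open("ci8.json")); im=cv2.imread("pics/w8.png")
m=(cv2.cvtColor(im,cv2.COLOR_BGR2GRAY)<60).astype(np.uint8); m[165:]=0
cs,_=cv2.findContours(m,cv2.RETR_EXTERNAL,cv2.CHAIN_APPROX_NONE)
c=max([c for c in cs if cv2.pointPolygonTest(c,(350,123),False)>0],key=len)
w=np.array([cast(ci,tuple(map(float,p[0])),.112) for p in c],np.float32)
print("sqrect",cv2.minAreaRect(w*1000))
g=cv2.inRange(im[100:145,325:372],(0,0,0),(255,255,255))
for n,p,z in(("sq",(350,123.3),.112),("lens",(347,121),.0715),("hub",(298,40),.119),("pin",(346,181.5),.084)): print(n,cast(ci,p,z))
cr=cv2.cvtColor(im,cv2.COLOR_BGR2LAB)[100:145,325:372].astype(int)
b=cr[...,2]; t=b>(b.max()+np.median(b))/2+0; y,x=np.nonzero(t); print("lens px by colour",x.mean()+325,y.mean()+100,t.sum(),b.max(),np.median(b))
E
```

```text
Traceback (most recent call last):
ValueError: max() iterable argument is empty
```

```bash
python3 - <<'E'
import json
from h import *
ci=json.load(open("ci8.json")); im=cv2.imread("pics/w8.png")
C=np.array([cast(ci,p,.112) for p in((313,115),(360,86),(385,131),(343,161))]); print("sq corners mean",C.mean(0),[np.linalg.norm(C[i]-C[i-1]).round(4) for i in range(4)])
for n,p,z in(("lens",(347,121),.0715),("hub",(298,40),.119),("pin",(346,181.5),.084)): print(n,cast(ci,p,z))
b=cv2.cvtColor(im,cv2.COLOR_BGR2LAB)[100:145,325:372,2].astype(int)
t=b>(b.max()+np.median(b))/2; y,x=np.nonzero(t); print("lens px",x.mean()+325,y.mean()+100,t.sum(),b.max(),np.median(b))
E
```

```text
sq corners mean [ 0.58395803 -0.01376402] [np.float64(0.0511), np.float64(0.049), np.float64(0.0466), np.float64(0.0475)]
lens [ 0.58436633 -0.01384347]
hub [0.54617675 0.0610686 ]
pin [ 0.57643164 -0.07489193]
lens px 346.9473684210526 120.47368421052632 570 142 129.0
```

Request:
{"method": "arm_command", "body": {"moves": [-0.4,0,2.5,0,0,0,3,0,0,0,3,0,0,0,3,0,0,0,3,0,0,0,2.5,0,0,0,1.3,0,0,0,0.7,0,0,0,0,0,0,0,0,0]}}

```text
time: 13.58
ee_pos: [0.5491, -0.0754, 0.0739]
eef_rot: [0.749, 0.663, 0.001, 0.001]
ft_force: [0.4, 0.2, 0.0]
width: 0.0007
grip_force: 0.0
```

```bash
python3 - <<'E'
from bench import r
import h
from h import *
h.HUB=np.array([.5845,-.013])
s=r.read_state(); print(tool(s),s["ee_pos"],s["ft_force"])
E
```

```text
(np.float64(83.01608470460377), np.float64(-66.21027959291493), np.float64(-27.577930890638616)) [ 0.54907613 -0.0753658   0.07392903] [0.4423418  0.18664777 0.03378917]
```

Request:
{"method": "arm_command", "body": {"moves": [0,0.5,0.2,0,0,0.6,0,0,-0.07,0.35,0,-3,-0.07,0.35,0,-3,-0.07,0.35,0,-3,-0.07,0.35,0,-3,-0.07,0.35,0,-3,-0.07,0.35,0,-3,-0.07,0.35,0,-3,-0.07,0.35,0,-3,0,0,0,0,0,0,0,0]}}

```text
time: 14.58
ee_pos: [0.5877, -0.0808, 0.0711]
eef_rot: [0.596, 0.803, 0.0, 0.0]
ft_force: [0.3, 0.4, -0.4]
width: 0.0004
grip_force: 0.0
```

```bash
python3 - <<'E'
from bench import r
import h
from h import *
h.HUB=np.array([.5845,-.013])
s=r.read_state(); print(tool(s),s["ee_pos"],s["ft_force"])
im=r.camera("wrist"); b=r.camera("scene");cv2.imwrite("pics/s9.png",np.hstack([im[:,140:540,::-1],cv2.resize(b[170:270,270:370,::-1],(400,400))]))
E
```

```text
(np.float64(106.89256175912868), np.float64(-65.82488361738416), np.float64(-16.634139566535918)) [ 0.58771086 -0.08081814  0.07106743] [ 0.25520001  0.38957612 -0.40704794]
```

View pics/s9.png

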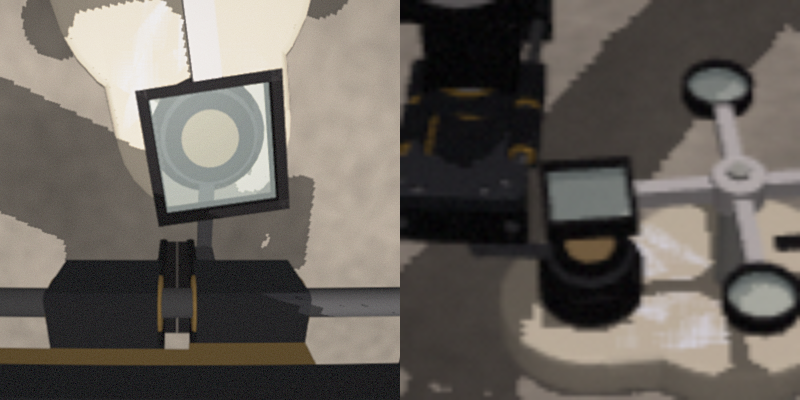

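Wrist view: lens ring sits centred in the square, and the lever (≈(205,215) in the crop) lies beside the fingers, parallel to them, so it is following.

Request:
{"method": "arm_command", "body": {"moves": [-0.07,0.35,0,-3,-0.07,0.35,0,-3,-0.07,0.35,0,-3,-0.07,0.35,0,-3,-0.07,0.35,0,-3,-0.07,0.35,0,-3,-0.07,0.35,0,-3,-0.07,0.35,0,-3,-0.07,0.35,0,-3,-0.07,0.35,0,-3,-0.07,0.35,0,-3,0,0,0,0]}}

```text
time: 15.68
ee_pos: [0.6236, -0.0668, 0.0707]
eef_rot: [0.341, 0.94, 0.0, 0.0]
ft_force: [0.3, -0.4, 0.1]
width: 0.0004
grip_force: 0.0
```

Request:
{"method": "arm_command", "body": {"moves": [-0.07,0.35,0,-3,-0.04,0.23,0,-2,0,0,0,0,0,0,0,0]}}

```text
time: 16.02
ee_pos: [0.6275, -0.0632, 0.0705]
eef_rot: [0.302, 0.953, 0.0, -0.0]
ft_force: [-0.3, -0.7, 0.2]
width: 0.0004
grip_force: 0.0
```

```bash
python3 - <<'E'
from bench import r
import h
from h import *
h.HUB=np.array([.5845,-.013])
s=r.read_state(); print(tool(s),s["ee_pos"],s["ft_force"],s["joint_positions"])
E
```

```text
(np.float64(144.82754003523846), np.float64(-64.08365525600252), np.float64(-16.220532549810045)) [ 0.62753971 -0.06317373  0.07053023] [-0.31373683 -0.73076796  0.23518019] [-0.15588238  0.46906522  0.2371369   1.62442442 -0.12214598  1.06272695
  1.07302842]
```

Request:
{"method": "arm_command", "body": {"moves": [-0.06,0.23,0,-2,-0.06,0.23,0,-2,-0.06,0.23,0,-2,0,0,0,0]}}

```text
time: 16.35
ee_pos: [0.6328, -0.0583, 0.0705]
eef_rot: [0.251, 0.968, 0.0, -0.0]
ft_force: [0.1, -0.1, 0.2]
width: 0.0003
grip_force: 0.0
```

Request:
{"method": "arm_command", "body": {"moves": [-0.03,0.12,0,-1,0,0,0,0,0,0,0,0]}}

```text
time: 16.6
ee_pos: [0.6332, -0.0582, 0.0704]
eef_rot: [0.243, 0.97, -0.0, -0.0]
ft_force: [-3.6, -2.6, 0.5]
width: 0.0001
grip_force: 1.8
```

Request:
{"method": "arm_command", "body": {"moves": [-0.03,0.12,0,-1,0,0,0,0,0,0,0,0]}}

```text
time: 16.85
ee_pos: [0.6335, -0.058, 0.0703]
eef_rot: [0.234, 0.972, -0.001, -0.001]
ft_force: [-6.2, -4.1, 2.2]
width: 0.0007
grip_force: 3.3
```

The force jumped and motion stalled at the expected angle: at the stop. Backing off, then up.

Request:
{"method": "arm_command", "body": {"moves": [0,-0.4,0,0,0,-0.8,0,0,0,-0.8,0,0,0,0,0,0,0,0,-2.5,0,0,0,-4,0,0,0,-4,0,0,0,-4,0,0,0,-4,0,0,0,0,0,0,0,0,0]}}

```text
time: 17.77
ee_pos: [0.6269, -0.0746, 0.2585]
eef_rot: [0.234, 0.972, 0.001, 0.003]
ft_force: [-0.3, 0.9, -1.6]
width: 0.0003
grip_force: 0.0
```

```bash
python3 - <<'E'
from bench import r
from h import *
s=r.read_state(); print(s["ee_pos"],s["ft_force"])
ci=r.camera_info("wrist"); b=r.camera("wrist"); cv2.imwrite("pics/w10.png",b[:,:,::-1])
import json; json.dump({k:np.array(v).tolist() for k,v in ci.items()},open("ci10.json","w"))
E
```

```text
[ 0.62686411 -0.0746334   0.25851527] [-0.25469412  0.90719313 -1.56798962]
```

View pics/w10.png

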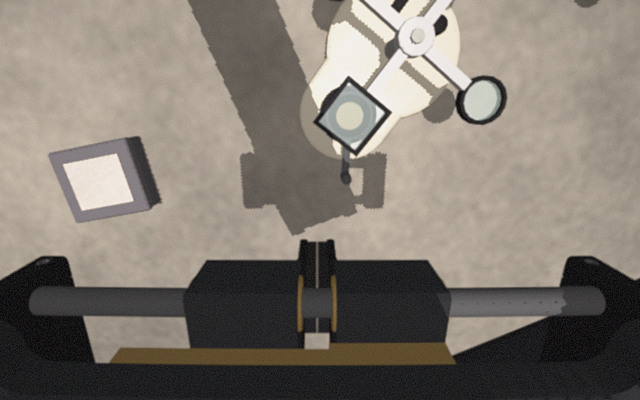

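Square corners ≈(314,122),(349,77),(391,114),(356,154), with the lens centred in it at (350,116). Hub is at (417,37) and the pin at (346,178).

```bash
python3 - <<'E'
import json
from h import *
ci=json.load(open("ci10.json"))
S=np.mean([cast(ci,p,.112) for p in((314,122),(349,77),(391,114),(356,154))],0)
L=cast(ci,(350,116),.0715); H=cast(ci,(417,37),.119); P=cast(ci,(346,177.5),.084)
a=lambda v:np.arctan2(v[1],v[0])
print(S,L,H,P,"off mm",1000*np.linalg.norm(S-L),"iris",a(P-L)-a(L-H)+.6)
E
```

```text
[ 0.58248647 -0.01436114] [ 0.58424077 -0.01319715] [0.54685192 0.06119133] [ 0.63774082 -0.04451283] off mm 2.10533314895881 iris 1.1754884089692599
```

```bash
python3 -c "
from bench import r
print(r.close_job())"
```

```text
the job is handed in; nothing more can be done
None
```

I handed the job in: the last view put the square filter about 2 mm off the lens centre and the iris at about 1.18 rad, with its open stop confirmed by contact force and the arm clear of everything; the judge's result was not shown.

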